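# Seat a photometer lens barrel in its V-carriers and hold it down

### The arm

A 7-joint arm with a two-finger parallel gripper is mounted at the origin on a cart in front of the work surface, level with it; the furniture and walls round the work are solid. World frame = base frame: x ahead of the robot, y to its left, z up, the work surface at z = 0. Lengths are in m, angles in rad, forces in N, time in s.
With the tool pointing down it reaches from about 0.4 to 0.925 m from the base axis. Payload 4.1 kg.
Tool frame: the origin (TCP) lies between the finger pads; the fingertips stand 17 mm ahead of it and the grasp point (between the pads) lies 2 mm behind it; z points along the fingers, y is the line along which they close (so a half turn about z gives the same grasp; the last joint's range is limited). The gripper opens to 85 mm and grips with 20 to 120 N. Pads are 22 mm wide; open, the fingers measure 114 mm over their backs; the gripper's body (76 mm by 85 mm) begins 54 mm behind the grasp point. The pads swing forward as they close: fully open they stand 13 mm farther back than shut.
Start: joints at [-1.314, 0.398, 0.045, 1.537, -0.019, 1.207, -0.051], TCP at [0.226, 0.609, 0.248] pointing down, gripper open.
Joint ranges: [-2.82, 2.82], [-0.49, 2.23], [-1.37, 1.46], [0, 2.46], [-1.36, 4.5], [0.23, 2], [-2.94, 2.94]. Speed limits (rad/s): [2.57, 2.57, 3.14, 3.14, 3.14, 3.14, 3.14].

### API

Orientations are given as a rotation vector (axis times angle).
In Python, from cell import env, cams, ticket gives the robot as it stands. The module is installed in compiled form; this text tells all that it offers.
- The arm moves only by the shell command python3 -m jog 'ROWS'. ROWS is JSON, a list of rows, each an object of numbers: "dx", "dy", "dz": the shift along the world's x, y, z in cm; "wx", "wy", "wz": the turn, a rotation vector about the world's x, y, z in rad; "gripper": the opening, from 0 (shut) to 1 (fully open). In form: [{"dx": .., "dy": .., "dz": .., "wx": .., "wy": .., "wz": .., "gripper": ..}, ...]. A call has 1 to 12 rows; each row shifts and turns the commanded pose from where the row before left it; what a row does not reach is not made up. A row lasts 1/12 s, in which the tool goes at most 41.7 mm and 7.16 degrees, less where a joint would pass 70% of its speed; a pose out of reach is approached as far as the arm can. A call is refused whole if a number of a shift passes 4.17 or a number of a turn 0.125, either way. A call with a gripper value outside its range is refused whole. The fingers move at their own pace and stop on an object; the grip force is fixed at half the most. Time passes only in rows, so rows that do not move let the fingers close. It gives the time, the measured TCP pose, the force, the opening and the grip force at its end, in the units of the state.
- env.read_state(): the state, without advancing time (a new reading comes with each control period).
- cams.get_image(name): name is "scene" or "top" or "wrist"; returns a dict with "color" (420x560x3 uint8, red, green, blue), "fovy" (degrees; the focal length in pixels is half the picture's height over the tangent of half this angle, whatever the lens; pixels are square), "cx", "cy" (the principal point, pixels), "xyz" and "attitude" of the camera in the world; the wrist camera has in their place "hand_eye" (4x4, takes a point from camera to tool coordinates, whose origin is the TCP and whose axes are the flange's). Camera axes: x right, y down, z forward; pixel columns grow to the right and rows downward; lengths in m; the calibration is good to about 2 mm. The wrist camera is an equidistant fisheye: a pixel r from the principal point sees the ray r / f radians off the axis. A picture is of the moment at which its call begins: read the wrist's pose just before it. There is no depth.
- ticket.hand_in(): hands the job in; it is judged then, once.
The state is a dict: "time": time; "joint_pos": joint angles; "qd": joint speeds; "tau": joint torques, N m; "tool_pos": TCP position; "tcp_rot": TCP orientation; "force": force on the tool from outside, world axes, zero at the start; "ft_torque": the same for the moment, N m; "width": finger opening in m; "grip_force": force on a finger pad.
Only numpy, scipy, OpenCV 4.12 (cv2) and the standard library are available. Lean on these libraries where they do the work, as an engineer would, in place of code of your own. Each camera call takes 0.05 s, during which the arm holds its last target. There are 200 camera calls.

### The job

Get the lens barrel ready for clamping: first, while it still lies in its storage cradle, slide both V-carriers on the bench rail inward fully home against their stop blocks. Then lay the barrel in the two V-grooves, centred between the carriers, with its wide collar just outside the carrier that is nearer the upright end plate, and finish while holding it: keep pressing it down gently but firmly, so that it bears on both faces of both V-grooves with clearly more than its own weight. Do not ram it, and leave the other things on the worktop where they are.

Things in the scene. Friction and masses are not known exactly. Their poses are not given: they have to be found in the camera images.
- rail: fixed grey rail, 310 x 70 mm (y -133 to +177), top 22 mm above the worktop. Origin on the worktop midway between the carriers' home places; z up, y along the rail towards its upright end plate (at y = 173 mm, 8 mm thick, top 42 mm up). Fixed stop blocks (6 mm long, top 32 mm up) at y = +-35 mm. The axis of a seated barrel runs along y at x = 0, 75 mm above the worktop
- plate_carrier (a joint): slide of the carrier nearer the end plate, m: 0 = fully home against its stop block (carrier centre 50 mm from the rail's origin towards +y), grows as it goes outward (+y), at most 0.055. Held by about 3 N of friction and some damping; stays where it is left
- free_carrier (a joint): slide of the other carrier, m: 0 = home (carrier centre 50 mm from the rail's origin towards -y), grows outward (-y), at most 0.055. Same friction
- plate_carrier_base (a point): centre of the solid base block of the carrier nearer the end plate. Carrier: 24 mm long along the rail, 58 mm wide; the block spans 22 to 52 mm above the worktop, its flat outer face (good to push on) is 12 mm from this point; the V-groove stands above it, rims 75 mm above the worktop and 42 mm apart. Home, 76 mm are free between the carriers
- free_carrier_base (a point): the same point of the other carrier
- plate_carrier_near_face (a point): smooth, slippery ground 90-degree V face (26 x 24 x 6 mm plate, sloping at 45 degrees) of the end-plate-side carrier, on the -x (near) side of the groove; this point is the plate's centre. Moves with its carrier
- plate_carrier_far_face (a point): smooth, slippery ground 90-degree V face (26 x 24 x 6 mm plate, sloping at 45 degrees) of the end-plate-side carrier, on the +x (far) side of the groove; this point is the plate's centre. Moves with its carrier
- free_carrier_near_face (a point): smooth, slippery ground 90-degree V face (26 x 24 x 6 mm plate, sloping at 45 degrees) of the other carrier, on the -x (near) side of the groove; this point is the plate's centre. Moves with its carrier
- free_carrier_far_face (a point): smooth, slippery ground 90-degree V face (26 x 24 x 6 mm plate, sloping at 45 degrees) of the other carrier, on the +x (far) side of the groove; this point is the plate's centre. Moves with its carrier
- barrel: dark steel lens barrel, a smooth cylinder 30 mm in diameter, 162 mm long, with a knurled collar 37 mm in diameter, 14 mm long, at one end; 0.15 to 0.31 kg. Origin on its axis, where to grip; y along the axis to the collar: collar from y = 70 to 84 mm, plain end at -78 mm. Seated, its origin is 75 mm above the rail's origin
- collar_end (a point): centre of the barrel's collar end face, 84 mm from the barrel's origin
- cradle: fixed grey plastic cradle, 60 x 150 mm, base 5 mm thick, with two saddles 14 mm long at y = +-50 mm, side walls up to 37 mm; the barrel lies loose in them along the cradle's y, axis 34 mm above the worktop. 86 mm are free between the saddles. Origin on the worktop at its centre
- marker: bystander: marker pen, 17 x 138 x 18 mm, lying
- petri: bystander: round dish, 62 mm across, 16 mm high
- cup: bystander: specimen cup with lid, 66 mm across, 70 mm high
- tape: bystander: roll of tape lying flat, 69 mm across, 19 mm high
- stapler: bystander: stapler, 36 x 138 x 42 mm
There are look-alikes about, which are no part of the job. There is more than one size of the barrel; the job needs the smaller.

How it is judged:
On the way:
1. both carriers are home against their stops while the barrel still lies in its cradle (value of joint each of plate_carrier, free_carrier below 0.004 m and distance between barrel and cradle below 0.045 m and height (world z) of barrel below 0.04 m), for 0.2 s.
At the end, for the whole second after the job is handed in: Carriers within 4 mm of home; barrel at rest, over 1.5 N on each V face (weight gives at most 1.1) and over 1 N from the fingers, within 0.03 rad of the rail, 2.5 mm of seated height, 3 mm of the middle line and 7 mm of centre along it, collar at the end plate (value of joint each of plate_carrier, free_carrier below 0.004 m and contact force between each of plate_carrier_c3, plate_carrier_c4, free_carrier_c3, free_carrier_c4 and barrel above 1.5 N and contact force between the fingers and barrel above 1 N and angle between the y axis of barrel and the y axis of rail, either way round below 0.03 rad and x of barrel in the frame of rail between -0.003 and 0.003 m and z of barrel in the frame of rail between 0.0725 and 0.0775 m and y of collar_end in the frame of rail between 0.077 and 0.091 m and linear speed of barrel below 0.01 m/s); the arm keeps its last pose, push and grip.
It fails at once if the barrel is rammed into a V face with more than 40 N (contact force between any of plate_carrier_c3, plate_carrier_c4, free_carrier_c3, free_carrier_c4 and barrel above 40 N).
It fails at once if a bystander is moved by more than 30 mm (distance of any of marker, petri, cup, tape, stapler from where it was at the start of the episode above 0.03 m).
It also fails if it takes over 61 s, if anything falls off the work surface, if the arm or the gripper's body presses on something with over 40 N, if the wrist force passes 120 N, or if a joint passes its speed limit or range.

## Working session

There is one attempt and no reset: what is moved stays moved. The work goes in short steps, Python scripts to look and compute and a shell command to move; the robot and the scene stay as the last step left them, time stands still between calls to the robot, and variables do not carry over. Pictures are saved under pics/ and viewed, at most 10 in all, crops included, and the job is handed in when it is done.

```bash
mkdir -p pics
cat > h.py <<'E'
from cell import env,cams,ticket
import numpy as np,cv2
from scipy.spatial.transform import Rotation as R
def grab(n,name=None):
    s=env.read_state(); im=cams.get_image(n); im['state']=s
    if name: cv2.imwrite('pics/'+name,im['color'][:,:,::-1])
    return im
def ray(im,u,v):
    f=210/np.tan(np.radians(im['fovy'])/2); a=np.array([u-im['cx'],v-im['cy']],float)
    if 'hand_eye' in im:
        r=np.hypot(*a); t=r/f; d=np.array([*(a/max(r,1e-9)*np.sin(t)),np.cos(t)])
        H=np.array(im['hand_eye']); Rt=R.from_rotvec(im['state']['tcp_rot']).as_matrix()
        return Rt@H[:3,3]+im['state']['tool_pos'],Rt@H[:3,:3]@d
    A=np.array(im['attitude'],float)
    A=A if A.shape==(3,3) else R.from_rotvec(A).as_matrix() if A.size==3 else R.from_quat(A).as_matrix()
    d=np.array([a[0]/f,a[1]/f,1]); return np.array(im['xyz']),A@d
def onz(im,u,v,z):
    o,d=ray(im,u,v); return o+d*(z-o[2])/d[2]
def tri(rs):
    M=np.zeros((3,3));b=np.zeros(3)
    for o,d in rs:
        d=d/np.linalg.norm(d);P=np.eye(3)-np.outer(d,d);M+=P;b+=P@o
    p=np.linalg.solve(M,b); return p,[np.linalg.norm(np.cross(p-o,d/np.linalg.norm(d))) for o,d in rs]
E
python3 - <<'E'
from h import *
for n in('top','scene'):
    im=grab(n,n+'.png'); print(n,im['fovy'],im['cx'],im['cy'],im['xyz'],im['attitude'])
print(env.read_state())
E
```

```text
top 57.948362033169374 282.79044027137576 205.91673927592615 [0.35616887 0.14703953 1.22714516] [-2.15136589  2.15439688 -0.14217411]
scene 55.26746080245241 279.81370491721975 213.11210623264705 [0.06081652 0.93764777 1.14235571] [-0.76042695  2.6878706  -0.99721457]
{'time': 0.1, 'joint_pos': array([-1.31399048,  0.39911975,  0.04504326,  1.53776135, -0.01870374,
        1.20691617, -0.05071049]), 'qd': array([ 0.00135564, -0.00146714,  0.00073439, -0.00484971, -0.00021046,
        0.0001816 , -0.0023586 ]), 'tau': array([ 3.15627483e-03, -4.76263905e+01,  1.36980392e+00, -2.54947346e+01,
        1.19831608e-02,  5.04775759e-03,  2.45763324e-06]), 'tool_pos': array([0.22621193, 0.60878209, 0.24736309]), 'tcp_rot': array([-5.55775634e-01, -3.09184244e+00,  2.78394610e-03]), 'force': array([ 0.17473899, -0.34671829,  0.07680095]), 'ft_torque': array([ 0.03876773, -0.00844948,  0.03192053]), 'grip_force': 0.0, 'width': 0.08549204359619614}
```

View pics/top.png

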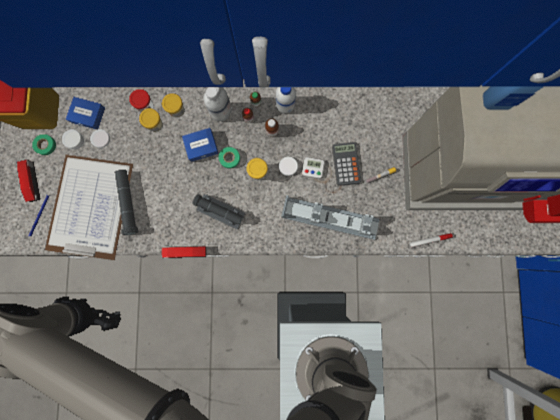

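View pics/scene.png

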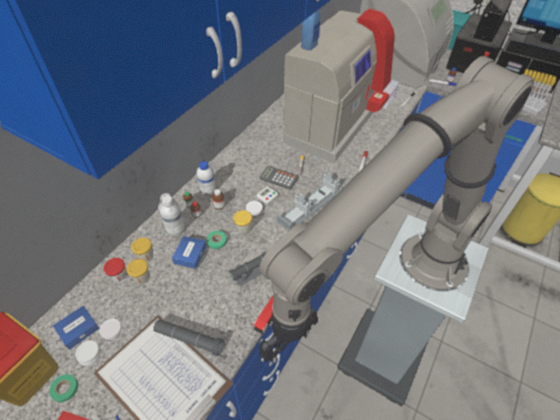

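The top view shows the small barrel in its cradle at (220,209), the rail with its carriers at (331,217), and the bigger look-alike on the clipboard at (125,202). I'll enlarge it for the details.

Run:
```python
from h import *
im=grab('top'); c=im['color'][185:245,185:390,::-1]
cv2.imwrite('pics/z.png',cv2.resize(c,None,fx=3.9,fy=3.9,interpolation=cv2.INTER_CUBIC))
for n,u,v,z in[('barrel',220,209,.034),('railL',286,208,.022),('railR',377,227,.022),('big',125,202,.02)]: print(n,onz(im,u,v,z).round(3))
```

```text
barrel [0.505 0.346 0.034]
railL [0.51  0.137 0.022]
railR [ 0.448 -0.152  0.022]
big [0.53  0.655 0.02 ]
```

View pics/z.png

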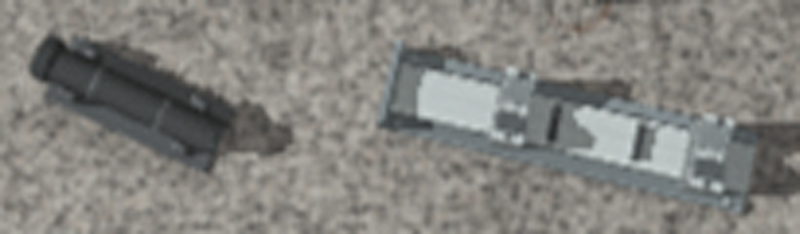

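The end plate and barrel collar are both on the left (+y): the stops sit off-centre towards the right. I'll move above the barrel and then the rail, taking a wrist view at each.

```bash
python3 -m jog '[{"dx":2.7,"dy":-2.6},{"dx":2.7,"dy":-2.6},{"dx":2.7,"dy":-2.6},{"dx":2.7,"dy":-2.6},{"dx":2.7,"dy":-2.6},{"dx":2.7,"dy":-2.6},{"dx":2.7,"dy":-2.6},{"dx":2.7,"dy":-2.6},{"dx":2.7,"dy":-2.6},{"dx":2.7,"dy":-2.6},{},{}]'
python3 - <<'E'
from h import *
import pickle
pickle.dump(grab('wrist','w1.png'),open('w1.pkl','wb'))
E
python3 -m jog '[{"dy":-3.8},{"dy":-3.8},{"dy":-3.8},{"dy":-3.8},{"dy":-3.8},{"dy":-3.8},{"dy":-3.8},{"dy":-3.8},{"dx":-1},{},{}]'
python3 - <<'E'
from h import *
import pickle
pickle.dump(grab('wrist','w2.png'),open('w2.pkl','wb'))
E
```

```text
invalid input at $[0]: expected keys dx, dy, dz, wx, wy, wz, gripper
invalid input at $[0]: expected keys dx, dy, dz, wx, wy, wz, gripper
```

View pics/w1.png

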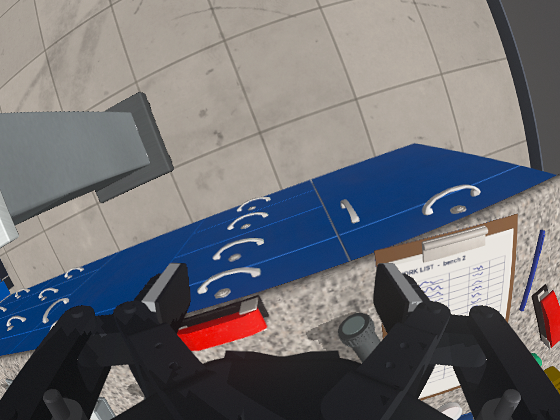

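View pics/w2.png

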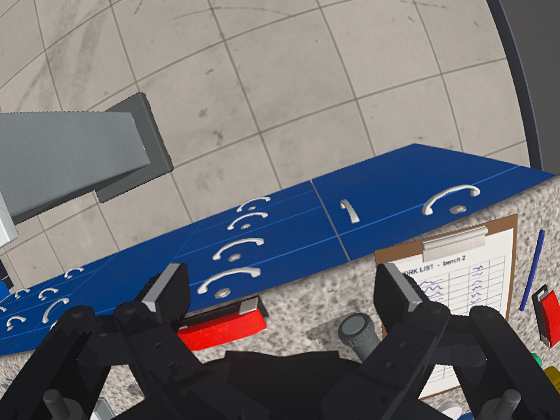

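Every row needs all the keys, and nothing has moved: both pictures are the start view. The camera looks to the robot side of the fingers, so I'll stand farther out to view the parts.

```bash
python3 -m jog '[{"dx":2.9,"dy":-2.6,"dz":0,"wx":0,"wy":0,"wz":0,"gripper":1},{"dx":2.9,"dy":-2.6,"dz":0,"wx":0,"wy":0,"wz":0,"gripper":1},{"dx":2.9,"dy":-2.6,"dz":0,"wx":0,"wy":0,"wz":0,"gripper":1},{"dx":2.9,"dy":-2.6,"dz":0,"wx":0,"wy":0,"wz":0,"gripper":1},{"dx":2.9,"dy":-2.6,"dz":0,"wx":0,"wy":0,"wz":0,"gripper":1},{"dx":2.9,"dy":-2.6,"dz":0,"wx":0,"wy":0,"wz":0,"gripper":1},{"dx":2.9,"dy":-2.6,"dz":0,"wx":0,"wy":0,"wz":0,"gripper":1},{"dx":2.9,"dy":-2.6,"dz":0,"wx":0,"wy":0,"wz":0,"gripper":1},{"dx":2.9,"dy":-2.6,"dz":0,"wx":0,"wy":0,"wz":0,"gripper":1},{"dx":2.9,"dy":-2.6,"dz":0,"wx":0,"wy":0,"wz":0,"gripper":1},{"dx":2.9,"dy":-2.6,"dz":0,"wx":0,"wy":0,"wz":0,"gripper":1},{"dx":2.9,"dy":-2.6,"dz":0,"wx":0,"wy":0,"wz":0,"gripper":1}]'
python3 - <<'E'
from h import *
import pickle
im=grab('wrist','w3.png');pickle.dump(im,open('w3.pkl','wb'));print(im['state']['tool_pos'],im['state']['qd'].round(2),R.from_rotvec(im['state']['tcp_rot']).as_matrix().round(3))
print(im['hand_eye'],im['fovy'])
E
python3 -m jog '[{"dx":0,"dy":-3.5,"dz":0,"wx":0,"wy":0,"wz":0,"gripper":1},{"dx":0,"dy":-3.5,"dz":0,"wx":0,"wy":0,"wz":0,"gripper":1},{"dx":0,"dy":-3.5,"dz":0,"wx":0,"wy":0,"wz":0,"gripper":1},{"dx":0,"dy":-3.5,"dz":0,"wx":0,"wy":0,"wz":0,"gripper":1},{"dx":0,"dy":-3.5,"dz":0,"wx":0,"wy":0,"wz":0,"gripper":1},{"dx":0,"dy":-3.5,"dz":0,"wx":0,"wy":0,"wz":0,"gripper":1},{"dx":0,"dy":0,"dz":0,"wx":0,"wy":0,"wz":0,"gripper":1},{"dx":0,"dy":0,"dz":0,"wx":0,"wy":0,"wz":0,"gripper":1}]'
python3 - <<'E'
from h import *
import pickle
im=grab('wrist','w4.png');pickle.dump(im,open('w4.pkl','wb'));print(im['state']['tool_pos'],im['state']['qd'].round(2),im['state']['time'])
a=cv2.imread('pics/w3.png');b=cv2.imread('pics/w4.png')
cv2.imwrite('pics/w34.png',np.vstack([a[:300],b[:300]]))
E
```

```text
time: 1.25
tool_pos: [0.5755, 0.2959, 0.2484]
tcp_rot: [0.556, 3.092, 0.0]
force: [-0.0, 0.8, -0.3]
width: 0.0852
grip_force: 0.0
[0.5755155  0.29587744 0.24837759] [ 0.63  0.3   0.15 -0.4  -0.13  0.12  0.77] [[-0.937  0.348  0.   ]
 [ 0.348  0.937  0.   ]
 [ 0.     0.    -1.   ]]
[[ 2.43638852e-04 -9.62550636e-01 -2.71101850e-01  7.03912243e-02]
 [ 9.99999931e-01  3.10929244e-04 -2.05259782e-04 -5.83388267e-04]
 [ 2.81866427e-04 -2.71101781e-01  9.62550645e-01 -1.25950353e-01]
 [ 0.00000000e+00  0.00000000e+00  0.00000000e+00  1.00000000e+00]] 65.70646984690485
time: 1.97
tool_pos: [0.5744, 0.0843, 0.2486]
tcp_rot: [0.564, 3.09, -0.001]
force: [-0.6, 1.5, -0.0]
width: 0.0852
grip_force: 0.0
[0.57438653 0.08431498 0.24859201] [-0.04  0.01 -0.07 -0.02 -0.03 -0.   -0.  ] 1.9667
```

View pics/w34.png

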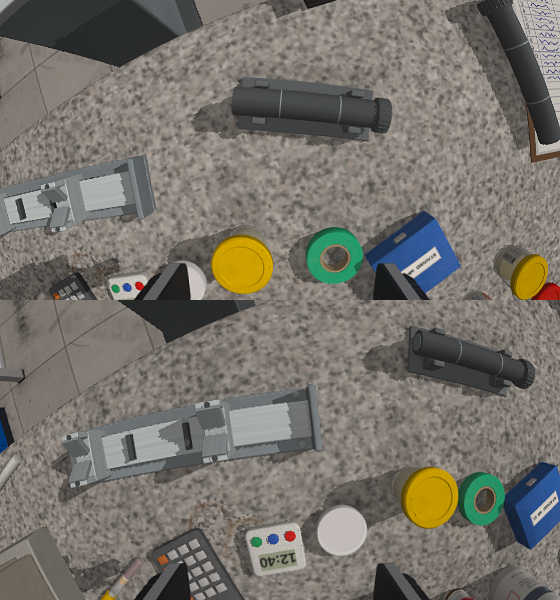

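w3 (upper half) shows the barrel in its cradle from about (234,100) to (390,115), with the end plate near (145,185). w4 (lower half, y minus 300) shows the rail with end plate (316,117), stops (128,147) and (187,136), and carriers near (80,160) and (210,130). I'll enlarge these for pixel picking.

Run:
```python
import cv2,numpy as np
a=cv2.imread('pics/w3.png');b=cv2.imread('pics/w4.png')
C=np.zeros((600,800,3),np.uint8)
rs=lambda i,s:cv2.resize(i,None,fx=s,fy=s,interpolation=cv2.INTER_CUBIC)
x=rs(b[75:200,60:330],2.9);C[:x.shape[0],:x.shape[1]]=x
x=rs(a[70:145,225:400],2.6);C[370:370+x.shape[0],:x.shape[1]]=x
x=rs(b[20:95,400:540],2.4);C[370:370+x.shape[0],460:460+x.shape[1]]=x
cv2.imwrite('pics/c1.png',C)
```

```text
(no output)
```

View pics/c1.png

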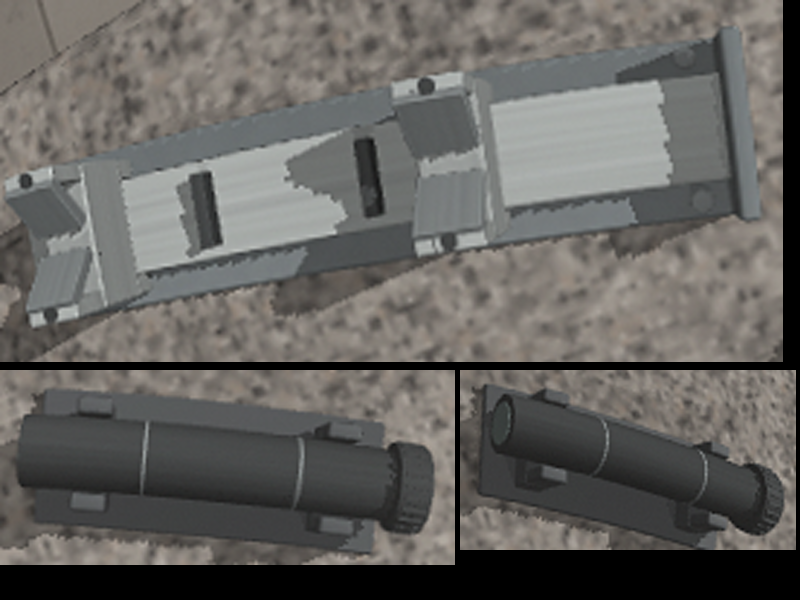

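The enlargement shows the stops at crop (370,177) and (206,209), the end plate top at (741,123), the rim dots on the carriers, and the barrel's two rings in both views. I'll triangulate these now.

Run:
```python
from h import *
import pickle
w3,w4=[pickle.load(open(f'w{i}.pkl','rb')) for i in(3,4)]
A=lambda x,y:ray(w4,60+x/2.9,75+y/2.9)
Z=lambda x,y,z:onz(w4,60+x/2.9,75+y/2.9,z).round(4)
B3=lambda x,y:ray(w3,225+x/2.6,70+(y-370)/2.6)
B4=lambda x,y:ray(w4,400+(x-460)/2.4,20+(y-370)/2.4)
P={}
for n,a,b in[('ring1',(146,458),(601,446)),('ring2',(300,473),(702,473)),('plain',(22,451),(503,424)),('col',(431,488),(778,500))]:
    p,e=tri([B3(*a),B4(*b)]);P[n]=p;print(n,p.round(4),np.round(e,4))
d=P['ring2']-P['ring1'];print('barrel axis',np.degrees(np.arctan2(d[1],d[0])),np.linalg.norm(d),np.linalg.norm(P['col']-P['plain']))
u=d/np.linalg.norm(d);print('origin', (P['col']-.084*u).round(4),(P['plain']+.078*u).round(4))
sA,sB=Z(370,177,.032),Z(206,209,.032);ep=Z(741,123,.042)
print('stops',sA,sB,np.linalg.norm(sA-sB),'endplate',ep)
o=(sA+sB)/2;dy=ep[:2]-o[:2];print('o',o,'ep dist',np.linalg.norm(dy),'yaw',np.degrees(np.arctan2(dy[1],dy[0])),np.degrees(np.arctan2(*(sA-sB)[1::-1])))
for n,p in dict(pf=(426,86),pn=(448,242),ff=(26,181),fn=(51,316),).items():
    q=Z(*p,.075);print(n,q)
yv=dy/np.linalg.norm(dy);xv=np.array([yv[1],-yv[0]])
for n,p in [('rail far corner +',(718,40)),('near +',(745,216)),('near -',(60,322)),('mid near',(400,255)),('mid far',(300,105))]:
    q=Z(*p,.022)[:2]-o[:2];print(n,q@xv,q@yv)
for n,p in dict(pf=(426,86),pn=(448,242),ff=(26,181),fn=(51,316)).items():
    q=Z(*p,.075)[:2]-o[:2];print(n,q@xv,q@yv)
```

```text
ring1 [0.4899 0.3268 0.042 ] [0.0003 0.0003]
ring2 [0.5146 0.3809 0.0456] [0.0003 0.0003]
plain [0.4688 0.2822 0.0362] [0.0001 0.0001]
col [0.5366 0.4299 0.0464] [0.0002 0.0002]
barrel axis 65.4859639979727 0.05957638264250799 0.16291360313561237
origin [0.5019 0.3537 0.0413] [0.5011 0.353  0.0409]
stops [0.4822 0.0107 0.032 ] [ 0.4658 -0.0568  0.032 ] 0.06946373154387836 endplate [0.5136 0.1433 0.042 ]
o [ 0.474   -0.02305  0.032  ] ep dist 0.17099848683541033 yaw 76.60983049117888 76.34385563848309
pf [0.4655 0.0513 0.075 ]
pn [0.5151 0.039  0.075 ]
ff [ 0.4287 -0.103   0.075 ]
fn [ 0.4786 -0.1152  0.075 ]
rail far corner + -0.0320934418868995 0.16849828927277632
near + 0.03475232506425559 0.170533833600926
near - 0.03332283873064092 -0.12400403589775498
mid near 0.031712736763686106 0.03864459634874139
mid far -0.032813360538100744 0.007864850297151903
pf -0.025486979918102337 0.070360403315034
pn 0.02561312138519484 0.06988118854818712
ff -0.025553647174701967 -0.08826722843768711
fn 0.02581514071670652 -0.08857968734296053
```

The numbers hold up: stops 69.5 mm apart (70 expected), end plate at 171 mm (173), barrel 163 mm long (162). The rail's y axis heads 76.5° and the barrel's 65.5°. The plate carrier is about 20 mm out and the free one about 38 mm.

```bash
python3 -c "
from h import *
print(env.read_state()['joint_pos'].round(2))"
```

```text
[-0.47  0.28  0.31  1.71 -0.09  1.16  1.07]
```

```bash
python3 -m jog '[{"dx":-0.6,"dy":0.1,"dz":-0.5,"wx":0,"wy":0,"wz":0.12,"gripper":0},{"dx":-0.6,"dy":0.1,"dz":-0.5,"wx":0,"wy":0,"wz":0.12,"gripper":0},{"dx":-0.6,"dy":0.1,"dz":-0.5,"wx":0,"wy":0,"wz":0.12,"gripper":0},{"dx":-0.6,"dy":0.1,"dz":-0.5,"wx":0,"wy":0,"wz":0.12,"gripper":0},{"dx":-0.6,"dy":0.1,"dz":-0.5,"wx":0,"wy":0,"wz":0.12,"gripper":0},{"dx":-0.6,"dy":0.1,"dz":-0.5,"wx":0,"wy":0,"wz":0.12,"gripper":0},{"dx":-0.6,"dy":0.1,"dz":-0.5,"wx":0,"wy":0,"wz":0.12,"gripper":0},{"dx":-0.6,"dy":0.1,"dz":-0.5,"wx":0,"wy":0,"wz":0.12,"gripper":0},{"dx":-0.6,"dy":0.1,"dz":-0.5,"wx":0,"wy":0,"wz":0.12,"gripper":0},{"dx":-0.6,"dy":0.1,"dz":-0.5,"wx":0,"wy":0,"wz":0.12,"gripper":0},{"dx":-0.6,"dy":0.1,"dz":-0.5,"wx":0,"wy":0,"wz":0.12,"gripper":0},{"dx":-0.6,"dy":0,"dz":-0.5,"wx":0,"wy":0,"wz":0.12,"gripper":0}]'; python3 -m jog '[{"dx":0,"dy":0,"dz":0,"wx":0,"wy":0,"wz":0.12,"gripper":0},{"dx":0,"dy":0,"dz":0,"wx":0,"wy":0,"wz":0.12,"gripper":0},{"dx":0,"dy":0,"dz":0,"wx":0,"wy":0,"wz":0,"gripper":0},{"dx":0,"dy":0,"dz":0,"wx":0,"wy":0,"wz":0,"gripper":0},{"dx":0,"dy":0,"dz":0,"wx":0,"wy":0,"wz":0,"gripper":0}]'
python3 - <<'E'
from h import *
import pickle
im=grab('wrist','w5.png');pickle.dump(im,open('w5.pkl','wb'));M=R.from_rotvec(im['state']['tcp_rot']).as_matrix()
print(M.round(3),np.degrees(np.arctan2(M[1,1],M[0,1])),im['state']['joint_pos'].round(2),im['state']['time'])
E
```

```text
time: 3.02
tool_pos: [0.5019, 0.101, 0.188]
tcp_rot: [-1.634, 2.683, 0.002]
force: [-0.4, 0.3, -0.3]
width: 0.0003
grip_force: 0.0
time: 3.43
tool_pos: [0.5024, 0.0994, 0.1884]
tcp_rot: [-1.93, 2.478, 0.001]
force: [-0.1, -0.1, 0.4]
width: 0.0002
grip_force: 0.0
[[-0.245 -0.97  -0.   ]
 [-0.97   0.245  0.   ]
 [-0.     0.    -1.   ]] 165.82460475634883 [-0.32  0.21  0.05  1.93 -0.01  1.    2.63] 3.4333
```

View pics/w5.png

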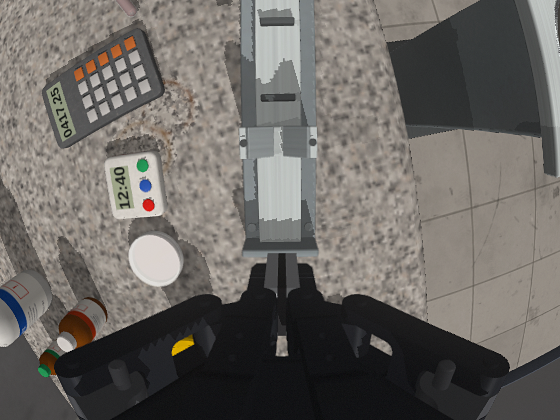

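w5 (static, close) shows the end plate top centre at (281,247), the plate carrier dots at (243,143) and (312,143), and the stops at (278,98) and (277,20). I'll cross-check against w4.

Run:
```python
from h import *
import pickle
w4,w5=[pickle.load(open(f'w{i}.pkl','rb')) for i in(4,5)]
A=lambda x,y:ray(w4,60+x/2.9,75+y/2.9)
Q={}
for n,a,b in[('ep',(741,123),(281,247)),('pf',(426,86),(312.5,143)),('pn',(448,242),(243,143)),('sA',(370,177),(278,97.5)),('sB',(206,209),(277.5,20.5))]:
    p,e=tri([A(*a),ray(w5,*b)]);Q[n]=p;print(n,p.round(4),np.round(e,4))
for n,b,z in[('ep',(281,247),.042),('pf',(312.5,143),.075),('pn',(243,143),.075),('sA',(278,97.5),.032),('sB',(277.5,20.5),.032)]: Q[n]=onz(w5,*b,z);print(n,Q[n].round(4))
o=(Q['sA']+Q['sB'])/2;d=(Q['ep']-o)[:2];y=d/np.linalg.norm(d);x=np.array([y[1],-y[0]])
print(o,np.linalg.norm(d),np.degrees(np.arctan2(d[1],d[0])),[( (Q[k]-o)[:2]@x,(Q[k]-o)[:2]@y) for k in('pf','pn','sA')])
print('tcp in rail',(w5['state']['tool_pos']-o)[:2]@x,(w5['state']['tool_pos']-o)[:2]@y)
```

```text
ep [0.5134 0.1458 0.0194] [0.0006 0.0006]
pf [0.4654 0.0515 0.0758] [0.0002 0.0002]
pn [0.5149 0.0389 0.0741] [0.0003 0.0003]
sA [0.4812 0.0088 0.0248] [0.0004 0.0004]
sB [ 0.4638 -0.0628  0.0191] [0.0005 0.0005]
ep [0.5106 0.1373 0.042 ]
pf [0.4651 0.0516 0.075 ]
pn [0.5145 0.039  0.075 ]
sA [0.4809 0.0095 0.032 ]
sB [ 0.4643 -0.0585  0.032 ]
[ 0.4726081  -0.02451674  0.032     ] 0.16624777740319313 76.79164644220222 [(np.float64(-0.02474046486780837), np.float64(0.07235244603786342)), (np.float64(0.026269618983898728), np.float64(0.071418494471348)), (np.float64(0.00035139390550100597), np.float64(0.03499102026090531))]
tcp in rail 0.0007325503617858532 0.1274468571994681
```

Rim dots triangulate to z = 75 mm, as stated. Rail origin is about (0.473,-0.024). Next I lower the shut fingers outboard of the plate carrier.

```bash
python3 -m jog '[{"dx":0,"dy":0,"dz":-3.5,"wx":0,"wy":0,"wz":0,"gripper":0},{"dx":0,"dy":0,"dz":-3.5,"wx":0,"wy":0,"wz":0,"gripper":0},{"dx":0,"dy":0,"dz":-3.5,"wx":0,"wy":0,"wz":0,"gripper":0},{"dx":0,"dy":0,"dz":-2.5,"wx":0,"wy":0,"wz":0,"gripper":0},{"dx":0,"dy":0,"dz":-1.3,"wx":0,"wy":0,"wz":0,"gripper":0},{"dx":0,"dy":0,"dz":0,"wx":0,"wy":0,"wz":0,"gripper":0},{"dx":0,"dy":0,"dz":0,"wx":0,"wy":0,"wz":0,"gripper":0}]' && python3 -m jog '[{"dx":-0.24,"dy":-0.97,"dz":0,"wx":0,"wy":0,"wz":0,"gripper":0},{"dx":-0.24,"dy":-0.97,"dz":0,"wx":0,"wy":0,"wz":0,"gripper":0},{"dx":-0.12,"dy":-0.49,"dz":0,"wx":0,"wy":0,"wz":0,"gripper":0},{"dx":-0.12,"dy":-0.49,"dz":0,"wx":0,"wy":0,"wz":0,"gripper":0},{"dx":-0.12,"dy":-0.49,"dz":0,"wx":0,"wy":0,"wz":0,"gripper":0},{"dx":-0.12,"dy":-0.49,"dz":0,"wx":0,"wy":0,"wz":0,"gripper":0},{"dx":-0.12,"dy":-0.49,"dz":0,"wx":0,"wy":0,"wz":0,"gripper":0},{"dx":0,"dy":0,"dz":0,"wx":0,"wy":0,"wz":0,"gripper":0}]'
```

```text
time: 4.07
tool_pos: [0.5022, 0.0985, 0.045]
tcp_rot: [1.93, -2.477, -0.001]
force: [1.3, -0.1, -0.7]
width: 0.0002
grip_force: 0.0
time: 4.73
tool_pos: [0.4918, 0.0536, 0.0456]
tcp_rot: [-1.93, 2.478, -0.001]
force: [0.1, 1.3, -0.0]
width: 0.0
grip_force: 0.0
```

```bash
for i in 1; do python3 -m jog '[{"dx":-0.07,"dy":-0.29,"dz":0,"wx":0,"wy":0,"wz":0,"gripper":0},{"dx":-0.05,"dy":-0.2,"dz":0,"wx":0,"wy":0,"wz":0,"gripper":0},{"dx":0,"dy":0,"dz":0,"wx":0,"wy":0,"wz":0,"gripper":0}]'; python3 -m jog '[{"dx":-0.05,"dy":-0.2,"dz":0,"wx":0,"wy":0,"wz":0,"gripper":0},{"dx":0,"dy":0,"dz":0,"wx":0,"wy":0,"wz":0,"gripper":0}]'; python3 -m jog '[{"dx":-0.05,"dy":-0.2,"dz":0,"wx":0,"wy":0,"wz":0,"gripper":0},{"dx":0,"dy":0,"dz":0,"wx":0,"wy":0,"wz":0,"gripper":0}]'; done
```

```text
time: 4.98
tool_pos: [0.4901, 0.0492, 0.0452]
tcp_rot: [1.931, -2.477, -0.0]
force: [1.2, 2.7, 0.2]
width: 0.0001
grip_force: 0.0
time: 5.15
tool_pos: [0.4897, 0.0474, 0.0452]
tcp_rot: [1.931, -2.477, -0.0]
force: [-0.1, 1.1, 0.2]
width: -0.0003
grip_force: 0.0
time: 5.32
tool_pos: [0.4896, 0.0471, 0.0453]
tcp_rot: [-1.932, 2.475, 0.002]
force: [1.1, 5.8, -1.1]
width: -0.0001
grip_force: 0.0
```

```bash
python3 -m jog '[{"dx":-0.05,"dy":-0.2,"dz":0,"wx":0,"wy":0,"wz":0,"gripper":0},{"dx":0,"dy":0,"dz":0,"wx":0,"wy":0,"wz":0,"gripper":0},{"dx":0,"dy":0,"dz":0,"wx":0,"wy":0,"wz":0,"gripper":0}]';python3 -m jog '[{"dx":-0.05,"dy":-0.2,"dz":0,"wx":0,"wy":0,"wz":0,"gripper":0},{"dx":0,"dy":0,"dz":0,"wx":0,"wy":0,"wz":0,"gripper":0},{"dx":0,"dy":0,"dz":0,"wx":0,"wy":0,"wz":0,"gripper":0}]'
```

```text
time: 5.57
tool_pos: [0.4896, 0.0468, 0.0454]
tcp_rot: [-1.933, 2.472, 0.003]
force: [1.8, 8.9, -1.7]
width: -0.0002
grip_force: 0.0
time: 5.82
tool_pos: [0.4895, 0.0465, 0.0455]
tcp_rot: [-1.934, 2.469, 0.004]
force: [2.5, 12.6, -3.6]
width: 0.0
grip_force: 0.0
```

The plate carrier is home: movement stopped at the predicted place while force built to 12 N. Now I go over to the outer side of the free carrier.

```bash
python3 -m jog '[{"dx":0.3,"dy":1.2,"dz":0,"wx":0,"wy":0,"wz":0,"gripper":0},{"dx":0,"dy":0,"dz":3.5,"wx":0,"wy":0,"wz":0,"gripper":0},{"dx":0,"dy":0,"dz":3.5,"wx":0,"wy":0,"wz":0,"gripper":0},{"dx":0,"dy":0,"dz":3,"wx":0,"wy":0,"wz":0,"gripper":0},{"dx":-0.85,"dy":-3.5,"dz":0,"wx":0,"wy":0,"wz":0,"gripper":0},{"dx":-0.85,"dy":-3.5,"dz":0,"wx":0,"wy":0,"wz":0,"gripper":0},{"dx":-0.85,"dy":-3.5,"dz":0,"wx":0,"wy":0,"wz":0,"gripper":0},{"dx":-0.85,"dy":-3.5,"dz":0,"wx":0,"wy":0,"wz":0,"gripper":0},{"dx":-0.85,"dy":-3.5,"dz":0,"wx":0,"wy":0,"wz":0,"gripper":0},{"dx":-0.85,"dy":-3.5,"dz":0,"wx":0,"wy":0,"wz":0,"gripper":0},{"dx":0,"dy":0,"dz":0,"wx":0,"wy":0,"wz":0,"gripper":0},{"dx":0,"dy":0,"dz":0,"wx":0,"wy":0,"wz":0,"gripper":0}]'; python3 -c "
from h import *
print(env.read_state()['joint_pos'].round(2))"
```

```text
time: 6.82
tool_pos: [0.4535, -0.0989, 0.1419]
tcp_rot: [1.919, -2.477, -0.01]
force: [-0.3, 0.6, -0.3]
width: 0.0004
grip_force: 0.0
[ 0.4   0.2  -0.31  2.07  0.08  0.89  2.93]
```

Joint 7 is at its limit here. I'll turn the tool a half turn back, which gives the same grasp with plenty of range.

```bash
python3 -m jog '[{"dx":0,"dy":0,"dz":0.3,"wx":0,"wy":0,"wz":-0.12,"gripper":0},{"dx":0,"dy":0,"dz":0.3,"wx":0,"wy":0,"wz":-0.12,"gripper":0},{"dx":0,"dy":0,"dz":0,"wx":0,"wy":0,"wz":-0.12,"gripper":0},{"dx":0,"dy":0,"dz":0,"wx":0,"wy":0,"wz":-0.12,"gripper":0},{"dx":0,"dy":0,"dz":0,"wx":0,"wy":0,"wz":-0.12,"gripper":0},{"dx":0,"dy":0,"dz":0,"wx":0,"wy":0,"wz":-0.12,"gripper":0},{"dx":0,"dy":0,"dz":0,"wx":0,"wy":0,"wz":-0.12,"gripper":0},{"dx":0,"dy":0,"dz":0,"wx":0,"wy":0,"wz":-0.12,"gripper":0},{"dx":0,"dy":0,"dz":0,"wx":0,"wy":0,"wz":-0.12,"gripper":0},{"dx":0,"dy":0,"dz":0,"wx":0,"wy":0,"wz":-0.12,"gripper":0},{"dx":0,"dy":0,"dz":0,"wx":0,"wy":0,"wz":-0.12,"gripper":0},{"dx":0,"dy":0,"dz":0,"wx":0,"wy":0,"wz":-0.12,"gripper":0}]'; python3 -m jog '[{"dx":0,"dy":0,"dz":0,"wx":0,"wy":0,"wz":-0.12,"gripper":0},{"dx":0,"dy":0,"dz":0,"wx":0,"wy":0,"wz":-0.12,"gripper":0},{"dx":0,"dy":0,"dz":0,"wx":0,"wy":0,"wz":-0.12,"gripper":0},{"dx":0,"dy":0,"dz":0,"wx":0,"wy":0,"wz":-0.12,"gripper":0},{"dx":0,"dy":0,"dz":0,"wx":0,"wy":0,"wz":-0.12,"gripper":0},{"dx":0,"dy":0,"dz":0,"wx":0,"wy":0,"wz":-0.12,"gripper":0},{"dx":0,"dy":0,"dz":0,"wx":0,"wy":0,"wz":-0.12,"gripper":0},{"dx":0,"dy":0,"dz":0,"wx":0,"wy":0,"wz":-0.12,"gripper":0},{"dx":0,"dy":0,"dz":0,"wx":0,"wy":0,"wz":-0.12,"gripper":0},{"dx":0,"dy":0,"dz":0,"wx":0,"wy":0,"wz":-0.12,"gripper":0},{"dx":0,"dy":0,"dz":0,"wx":0,"wy":0,"wz":-0.12,"gripper":0},{"dx":0,"dy":0,"dz":0,"wx":0,"wy":0,"wz":-0.12,"gripper":0}]';  python3 -m jog '[{"dx":0,"dy":0,"dz":0,"wx":0,"wy":0,"wz":-0.12,"gripper":0},{"dx":0,"dy":0,"dz":0,"wx":0,"wy":0,"wz":-0.12,"gripper":0},{"dx":0,"dy":0,"dz":0,"wx":0,"wy":0,"wz":0,"gripper":0},{"dx":0,"dy":0,"dz":0,"wx":0,"wy":0,"wz":0,"gripper":0}]';python3 -c "
from h import *
s=env.read_state();M=R.from_rotvec(s['tcp_rot']).as_matrix()
print(s['joint_pos'].round(2),M.round(3),np.degrees(np.arctan2(M[1,1],M[0,1])))"
```

```text
time: 7.82
tool_pos: [0.4551, -0.0938, 0.1483]
tcp_rot: [-0.184, -3.134, -0.012]
force: [0.1, 0.3, 0.1]
width: 0.0002
grip_force: 0.0
time: 8.82
tool_pos: [0.4551, -0.0938, 0.1483]
tcp_rot: [2.203, 2.233, 0.011]
force: [-0.2, 0.7, -0.2]
width: -0.0001
grip_force: 0.0
time: 9.15
tool_pos: [0.4551, -0.0942, 0.1483]
tcp_rot: [2.446, 1.963, 0.01]
force: [-0.0, 0.4, 1.0]
width: 0.0002
grip_force: 0.0
[ 0.05  0.18  0.07  2.08 -0.02  0.88 -0.09] [[ 0.216  0.976  0.008]
 [ 0.976 -0.216 -0.   ]
 [ 0.002  0.008 -1.   ]] -12.485296264600766
```

```bash
python3 -m jog '[{"dx":-0.7,"dy":-3,"dz":0,"wx":0,"wy":0,"wz":0,"gripper":0},{"dx":-0.7,"dy":-3.1,"dz":0,"wx":0,"wy":0,"wz":-0.02,"gripper":0},{"dx":0,"dy":0,"dz":0,"wx":0,"wy":0,"wz":0,"gripper":0},{"dx":0,"dy":0,"dz":0,"wx":0,"wy":0,"wz":0,"gripper":0}]'; python3 -c "
from h import *
s=env.read_state();print(s['joint_pos'].round(2))
im=grab('wrist','w6.png')"
```

```text
time: 9.48
tool_pos: [0.4404, -0.1581, 0.1484]
tcp_rot: [2.472, 1.93, 0.01]
force: [0.6, -0.0, 0.2]
width: 0.0001
grip_force: 0.0
[ 0.14  0.18  0.12  2.08 -0.03  0.88  0.04]
```

View pics/w6.png

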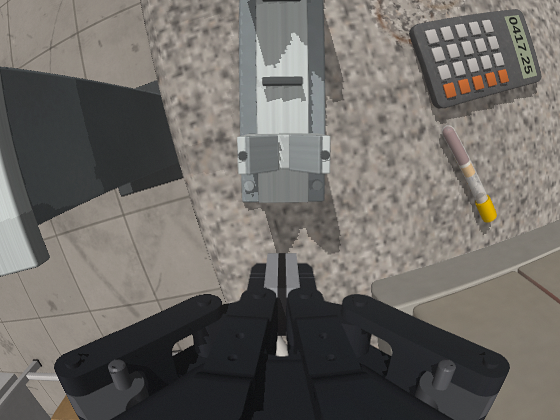

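w6 shows the free carrier (dots at (241,155) and (325,155)) straight ahead of the shut fingers (282,265), with a clear space to descend. I'll go down and push.

```bash
python3 -m jog '[{"dx":0,"dy":0,"dz":-3.5,"wx":0,"wy":0,"wz":0,"gripper":0},{"dx":0,"dy":0,"dz":-3.5,"wx":0,"wy":0,"wz":0,"gripper":0},{"dx":0,"dy":0,"dz":-2,"wx":0,"wy":0,"wz":0,"gripper":0},{"dx":0,"dy":0,"dz":-1.3,"wx":0,"wy":0,"wz":0,"gripper":0},{"dx":0,"dy":0,"dz":0,"wx":0,"wy":0,"wz":0,"gripper":0},{"dx":0,"dy":0,"dz":0,"wx":0,"wy":0,"wz":0,"gripper":0}]' && python3 -m jog '[{"dx":0.24,"dy":0.97,"dz":0,"wx":0,"wy":0,"wz":0,"gripper":0},{"dx":0.24,"dy":0.97,"dz":0,"wx":0,"wy":0,"wz":0,"gripper":0},{"dx":0.12,"dy":0.49,"dz":0,"wx":0,"wy":0,"wz":0,"gripper":0},{"dx":0.12,"dy":0.49,"dz":0,"wx":0,"wy":0,"wz":0,"gripper":0},{"dx":0.12,"dy":0.49,"dz":0,"wx":0,"wy":0,"wz":0,"gripper":0},{"dx":0.12,"dy":0.49,"dz":0,"wx":0,"wy":0,"wz":0,"gripper":0},{"dx":0.12,"dy":0.49,"dz":0,"wx":0,"wy":0,"wz":0,"gripper":0},{"dx":0.12,"dy":0.49,"dz":0,"wx":0,"wy":0,"wz":0,"gripper":0},{"dx":0.12,"dy":0.49,"dz":0,"wx":0,"wy":0,"wz":0,"gripper":0},{"dx":0.12,"dy":0.49,"dz":0,"wx":0,"wy":0,"wz":0,"gripper":0},{"dx":0,"dy":0,"dz":0,"wx":0,"wy":0,"wz":0,"gripper":0}]'; python3 -m jog '[{"dx":0.05,"dy":0.2,"dz":0,"wx":0,"wy":0,"wz":0,"gripper":0},{"dx":0.05,"dy":0.2,"dz":0,"wx":0,"wy":0,"wz":0,"gripper":0},{"dx":0,"dy":0,"dz":0,"wx":0,"wy":0,"wz":0,"gripper":0}]'
```

```text
time: 10.03
tool_pos: [0.4408, -0.1557, 0.045]
tcp_rot: [2.47, 1.935, 0.009]
force: [-0.4, 0.2, 0.7]
width: -0.0
grip_force: 0.0
time: 10.95
tool_pos: [0.4557, -0.0971, 0.0454]
tcp_rot: [2.471, 1.932, 0.012]
force: [0.4, -0.5, 3.4]
width: -0.0001
grip_force: 0.0
time: 11.2
tool_pos: [0.4552, -0.0959, 0.0451]
tcp_rot: [2.473, 1.929, 0.007]
force: [-1.4, -7.1, 4.0]
width: 0.0002
grip_force: 0.0
```

```bash
python3 -m jog '[{"dx":0.05,"dy":0.2,"dz":0,"wx":0,"wy":0,"wz":0,"gripper":0},{"dx":0.05,"dy":0.2,"dz":0,"wx":0,"wy":0,"wz":0,"gripper":0},{"dx":0,"dy":0,"dz":0,"wx":0,"wy":0,"wz":0,"gripper":0},{"dx":0,"dy":0,"dz":0,"wx":0,"wy":0,"wz":0,"gripper":0}]'
```

```text
time: 11.53
tool_pos: [0.4552, -0.0955, 0.0452]
tcp_rot: [2.475, 1.923, 0.002]
force: [-3.2, -13.6, 5.9]
width: 0.0
grip_force: 2.3
```

Both carriers are home; the contact points are 146.6 mm apart against 146 expected. Now to the barrel, with a close look from the near side.

```bash
python3 -m jog '[{"dx":-0.3,"dy":-1.5,"dz":0,"wx":0,"wy":0,"wz":0,"gripper":0},{"dx":0,"dy":0,"dz":3.9,"wx":0,"wy":0,"wz":0,"gripper":0},{"dx":0,"dy":0,"dz":3.9,"wx":0,"wy":0,"wz":0,"gripper":0},{"dx":0,"dy":0,"dz":3.9,"wx":0,"wy":0,"wz":0,"gripper":0},{"dx":0,"dy":0,"dz":3.9,"wx":0,"wy":0,"wz":0,"gripper":0},{"dx":0.15,"dy":3.7,"dz":0,"wx":0,"wy":0,"wz":-0.05,"gripper":1},{"dx":0.15,"dy":3.7,"dz":0,"wx":0,"wy":0,"wz":-0.05,"gripper":1},{"dx":0.15,"dy":3.7,"dz":0,"wx":0,"wy":0,"wz":-0.05,"gripper":1},{"dx":0.15,"dy":3.7,"dz":0,"wx":0,"wy":0,"wz":-0.04,"gripper":1},{"dx":0.15,"dy":3.7,"dz":0,"wx":0,"wy":0,"wz":0,"gripper":1},{"dx":0.15,"dy":3.7,"dz":0,"wx":0,"wy":0,"wz":0,"gripper":1},{"dx":0.15,"dy":3.7,"dz":0,"wx":0,"wy":0,"wz":0,"gripper":1}]'; python3 -m jog '[{"dx":0.15,"dy":3.7,"dz":0,"wx":0,"wy":0,"wz":0,"gripper":1},{"dx":0.15,"dy":3.7,"dz":0,"wx":0,"wy":0,"wz":0,"gripper":1},{"dx":0,"dy":3.3,"dz":0,"wx":0,"wy":0,"wz":0,"gripper":1},{"dx":0,"dy":0,"dz":0,"wx":0,"wy":0,"wz":0,"gripper":1},{"dx":0,"dy":0,"dz":0,"wx":0,"wy":0,"wz":0,"gripper":1},{"dx":0,"dy":0,"dz":0,"wx":0,"wy":0,"wz":0,"gripper":1}]'; python3 -c "
from h import *
import pickle
s=env.read_state();M=R.from_rotvec(s['tcp_rot']).as_matrix()
print(s['joint_pos'].round(2),M.round(3),np.degrees(np.arctan2(M[1,1],M[0,1])))
im=grab('wrist','w7.png');pickle.dump(im,open('w7.pkl','wb'))
t=grab('top')['color'][185:245,185:390,::-1]
a=im['color'][:300,:,::-1];b=cv2.resize(t,None,fx=2.73,fy=2.73);cv2.imwrite('pics/w7v.png',np.vstack([a,b[:,:560]]))"
```

```text
time: 12.53
tool_pos: [0.4629, 0.1558, 0.2005]
tcp_rot: [2.644, 1.689, 0.006]
force: [1.6, -0.6, 0.4]
width: 0.0832
grip_force: 0.0
time: 13.03
tool_pos: [0.4666, 0.2599, 0.2003]
tcp_rot: [2.643, 1.688, 0.005]
force: [1.0, -0.3, -0.4]
width: 0.0857
grip_force: 0.0
[-0.44  0.24 -0.17  1.87  0.05  1.04 -1.07] [[ 0.421  0.907  0.006]
 [ 0.907 -0.421 -0.003]
 [-0.001  0.007 -1.   ]] -24.86779877108022
```

View pics/w7v.png

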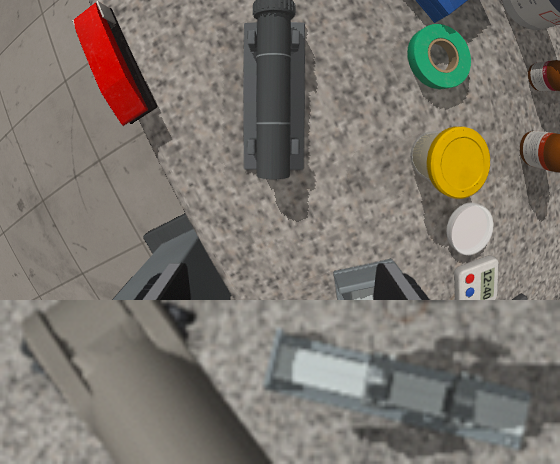

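w7 shows the barrel nearly straight up-picture: rings at (274,54) and (273.5,123), plain end at (274,178). The lower strip confirms that both carriers are in by their stops. I'll triangulate with w4.

Run:
```python
from h import *
import pickle
w4,w7=[pickle.load(open(f'w{i}.pkl','rb')) for i in(4,7)]
B4=lambda x,y:ray(w4,400+(x-460)/2.4,20+(y-370)/2.4)
P={}
for n,a,b in[('ring1',(601,446),(273.5,123)),('ring2',(702,473),(274,54))]:
    p,e=tri([B4(*a),ray(w7,*b)]);print(n,p.round(4),np.round(e,4)); P[n]=onz(w7,*b,.036);print(P[n].round(4))
pe=onz(w7,274,178,.030);print('plain',pe.round(4))
d=(P['ring2']-P['ring1']);u=d/np.linalg.norm(d);print(np.degrees(np.arctan2(u[1],u[0])),np.linalg.norm(d)); print('origin',(pe+.078*u).round(4))
```

```text
ring1 [0.4896 0.3256 0.0437] [0.0007 0.0007]
[0.4888 0.3257 0.036 ]
ring2 [0.5144 0.38   0.0468] [0.0002 0.0002]
[0.5155 0.3822 0.036 ]
plain [0.4677 0.2797 0.03  ]
64.71791148496236 0.06255497589795748
origin [0.501  0.3503 0.03  ]
```

Ring points at 44–47 mm are on the upper surface of a barrel whose axis is at 34 mm, so the height fits. Origin is about (0.5015,0.352). I'll move over and check before descending.

```bash
python3 -m jog '[{"dx":1.2,"dy":3.1,"dz":0,"wx":0,"wy":0,"wz":0.005,"gripper":1},{"dx":1.2,"dy":3.1,"dz":-2,"wx":0.007,"wy":0,"wz":0,"gripper":1},{"dx":1.1,"dy":3,"dz":-3,"wx":0,"wy":0,"wz":0,"gripper":1},{"dx":0,"dy":0,"dz":-3,"wx":0,"wy":0,"wz":0,"gripper":1},{"dx":0,"dy":0,"dz":0,"wx":0,"wy":0,"wz":0,"gripper":1},{"dx":0,"dy":0,"dz":0,"wx":0,"wy":0,"wz":0,"gripper":1},{"dx":0,"dy":0,"dz":0,"wx":0,"wy":0,"wz":0,"gripper":1}]'; python3 -c "
from h import *
s=env.read_state();M=R.from_rotvec(s['tcp_rot']).as_matrix()
print(s['joint_pos'].round(2),M.round(3),np.degrees(np.arctan2(M[1,1],M[0,1])))"
```

```text
time: 13.72
tool_pos: [0.5032, 0.3495, 0.1239]
tcp_rot: [2.645, 1.693, 0.017]
force: [1.3, -0.1, 0.1]
width: 0.0854
grip_force: 0.0
[-0.54  0.45 -0.19  1.76  0.1   0.93 -1.2 ] [[ 0.419  0.908  0.01 ]
 [ 0.908 -0.419  0.005]
 [ 0.009  0.007 -1.   ]] -24.760115329833635
```

```bash
python3 -m jog '[{"dx":-0.15,"dy":0.3,"dz":-2,"wx":-0.005,"wy":0.01,"wz":0,"gripper":1},{"dx":0,"dy":0,"dz":-3,"wx":0,"wy":0,"wz":0,"gripper":1},{"dx":0,"dy":0,"dz":-2.5,"wx":0,"wy":0,"wz":0,"gripper":1},{"dx":0,"dy":0,"dz":-1.7,"wx":0,"wy":0,"wz":0,"gripper":1},{"dx":0,"dy":0,"dz":0,"wx":0,"wy":0,"wz":0,"gripper":1},{"dx":0,"dy":0,"dz":0,"wx":0,"wy":0,"wz":0,"gripper":1},{"dx":0,"dy":0,"dz":0,"wx":0,"wy":0,"wz":0,"gripper":1}]'; python3 -c "
from h import *
s=env.read_state();M=R.from_rotvec(s['tcp_rot']).as_matrix();print(M.round(3))"
```

```text
time: 14.3
tool_pos: [0.5025, 0.3546, 0.0335]
tcp_rot: [-2.644, -1.695, -0.005]
force: [0.4, 0.5, 0.4]
width: 0.0857
grip_force: 0.0
[[ 0.418  0.909  0.002]
 [ 0.909 -0.418  0.003]
 [ 0.003  0.001 -1.   ]]
```

```bash
python3 -m jog '[{"dx":0,"dy":-0.1,"dz":-0.1,"wx":0,"wy":0,"wz":0,"gripper":0},{"dx":0,"dy":0,"dz":0,"wx":0,"wy":0,"wz":0,"gripper":0},{"dx":0,"dy":0,"dz":0,"wx":0,"wy":0,"wz":0,"gripper":0},{"dx":0,"dy":0,"dz":0,"wx":0,"wy":0,"wz":0,"gripper":0},{"dx":0,"dy":0,"dz":0,"wx":0,"wy":0,"wz":0,"gripper":0},{"dx":0,"dy":0,"dz":0,"wx":0,"wy":0,"wz":0,"gripper":0},{"dx":0,"dy":0,"dz":0,"wx":0,"wy":0,"wz":0,"gripper":0},{"dx":0,"dy":0,"dz":0,"wx":0,"wy":0,"wz":0,"gripper":0},{"dx":0,"dy":0,"dz":0,"wx":0,"wy":0,"wz":0,"gripper":0},{"dx":0,"dy":0,"dz":0,"wx":0,"wy":0,"wz":0,"gripper":0}]'
python3 - <<'E'
from h import *
import pickle
im=grab('wrist','w8.png');pickle.dump(im,open('w8.pkl','wb'))
g=cv2.cvtColor(im['color'],cv2.COLOR_RGB2GRAY)
print(im['state']['tool_pos'],g[0:280:8,282])
E
```

```text
time: 15.13
tool_pos: [0.5019, 0.3529, 0.0306]
tcp_rot: [-2.644, -1.696, -0.001]
force: [1.6, -1.7, 5.5]
width: 0.0284
grip_force: 59.2
[0.5018752  0.35294603 0.03060132] [166 156 167 137 158 158 142 155 162 132  90  88  87  85  79  44  56  85
  85  85  85  85  85  85  85  84  83  84  84  89  84  84  84  83  83]
```

Run:
```python
from h import *
import pickle
im=pickle.load(open('w8.pkl','rb'));g=cv2.cvtColor(im['color'],cv2.COLOR_RGB2GRAY).astype(int)
print(g[66:90,282],g[110:132,282])
s=im['state'];M=R.from_rotvec(s['tcp_rot']).as_matrix()
for v,z in((74,.034),(74,.0525),(78,.0525),(78,.034),(118,.0525),(118,.049)): print(v,z,((onz(im,282,v,z)-s['tool_pos'])@M[:,0]).round(4))
for v in(90,100,150,180,210): # dark extent
    r=g[v,200:370]; print(v,r[::6])
```

```text
[152 147 142 136 133 130 132 135 140 146 125  96  92  90  90  90  88  89
  89  89  88  86  88  87] [86 84 79 80 85 83 83 78 77 48 44 52 52 52 56 57 58 58 56 87 88 86]
74 0.034 0.0871
74 0.0525 0.0842
78 0.0525 0.0829
78 0.034 0.0855
118 0.0525 0.07
118 0.049 0.07
90 [168 162 164 169 169 164  82  89  83  87  86  88  91  87  88  88  85  82
  72  77  80  56  72 146 157 155 156 161 146]
100 [166 170 165 162 159 151  81  87  83  87  86  88  88  88  86  84  87  80
  76  68  87  50  85 171 166 146 143 157 157]
150 [120 131 136 127 105 105 106  97  73  82  83  83  82  84  84  83  76  72
  67  57  48  77  77  76  76 168 159 150 138]
180 [158 146 140 139  99 110 107  48  74  82  83  83  83  84  83  80  75  72
  67  54  44  62 111 108  80  99 106 154 138]
210 [136 138 150 155 103 103 103 104  73  81  84  84  83  84  82  80  77  68
  66  53  47  72  75  75  71 119  94 162 153]
```

Width 28.4 mm with 59 N grip, and the collar runs from 70 mm to about 84 mm ahead of the TCP: the barrel is gripped at its origin. I'll lift it, carry it over and turn it by 11°.

```bash
python3 -m jog '[{"dx":0,"dy":0,"dz":0.6,"wx":0,"wy":0,"wz":0,"gripper":0},{"dx":0,"dy":0,"dz":1.5,"wx":0,"wy":0,"wz":0,"gripper":0},{"dx":0,"dy":0,"dz":3,"wx":0,"wy":0,"wz":0,"gripper":0},{"dx":0,"dy":0,"dz":3.5,"wx":0,"wy":0,"wz":0,"gripper":0},{"dx":0,"dy":-0.5,"dz":3,"wx":0,"wy":0,"wz":0,"gripper":0},{"dx":-0.1,"dy":-1.2,"dz":2,"wx":0,"wy":0,"wz":0,"gripper":0},{"dx":-0.2,"dy":-2.5,"dz":0.5,"wx":0,"wy":0,"wz":0.02,"gripper":0},{"dx":-0.2,"dy":-3,"dz":0,"wx":0,"wy":0,"wz":0.02,"gripper":0},{"dx":-0.2,"dy":-3,"dz":0,"wx":0,"wy":0,"wz":0.02,"gripper":0},{"dx":-0.2,"dy":-3,"dz":0,"wx":0,"wy":0,"wz":0.02,"gripper":0},{"dx":-0.3,"dy":-3,"dz":0,"wx":0,"wy":0,"wz":0.02,"gripper":0},{"dx":-0.3,"dy":-3,"dz":0,"wx":0,"wy":0,"wz":0.02,"gripper":0}]'; python3 -m jog '[{"dx":-0.3,"dy":-3,"dz":0,"wx":0,"wy":0,"wz":0.02,"gripper":0},{"dx":-0.3,"dy":-3,"dz":0,"wx":0,"wy":0,"wz":0.02,"gripper":0},{"dx":-0.3,"dy":-3,"dz":0,"wx":0,"wy":0,"wz":0.02,"gripper":0},{"dx":-0.3,"dy":-3,"dz":0,"wx":0,"wy":0,"wz":0.014,"gripper":0},{"dx":-0.2,"dy":-3,"dz":0,"wx":0,"wy":0,"wz":0,"gripper":0},{"dx":0,"dy":-2,"dz":0,"wx":0,"wy":0,"wz":0,"gripper":0},{"dx":0,"dy":-0.5,"dz":0,"wx":0,"wy":0,"wz":0,"gripper":0},{"dx":0,"dy":0,"dz":0,"wx":0,"wy":0,"wz":0,"gripper":0},{"dx":0,"dy":0,"dz":0,"wx":0,"wy":0,"wz":0,"gripper":0},{"dx":0,"dy":0,"dz":0,"wx":0,"wy":0,"wz":0,"gripper":0}]'
python3 - <<'E'
from h import *
import pickle
im=grab('wrist','w9.png');pickle.dump(im,open('w9.pkl','wb'));s=im['state'];M=R.from_rotvec(s['tcp_rot']).as_matrix()
g=cv2.cvtColor(im['color'],cv2.COLOR_RGB2GRAY).astype(int)
print(M.round(3),np.degrees(np.arctan2(M[1,0],M[0,0])),s['joint_pos'].round(2),g[66:90,282],g[110:132,282])
E
```

```text
time: 16.18
tool_pos: [0.4835, 0.1599, 0.1697]
tcp_rot: [-2.533, -1.853, 0.007]
force: [-0.6, -0.5, -3.2]
width: 0.0284
grip_force: 59.9
time: 17.02
tool_pos: [0.4713, -0.012, 0.1705]
tcp_rot: [-2.462, -1.947, 0.002]
force: [0.3, -0.4, -2.6]
width: 0.0284
grip_force: 59.9
[[ 0.231  0.973 -0.003]
 [ 0.973 -0.231  0.001]
 [ 0.    -0.003 -1.   ]] 76.66028796508682 [-0.02  0.16 -0.05  2.04  0.01  0.94 -0.31] [223 224 223 224 223 224 223 223 225 230 147  98  96  96  95  94  93  94
  93  92  93  94  92  92] [90 91 85 86 91 89 88 84 71 42 54 62 63 63 63 63 63 63 63 61 60 93]
```

The barrel is held without slip (weight about 2.6 N) and the yaw is 76.7°. I'll centre it and lower to just above the seat.

```bash
python3 -m jog '[{"dx":0.2,"dy":-0.6,"dz":-1,"wx":0,"wy":0,"wz":0,"gripper":0},{"dx":0,"dy":-0.6,"dz":-2,"wx":0,"wy":0,"wz":0,"gripper":0},{"dx":0,"dy":0,"dz":-2,"wx":0,"wy":0,"wz":0,"gripper":0},{"dx":0,"dy":0,"dz":-1.5,"wx":0,"wy":0,"wz":0,"gripper":0},{"dx":0,"dy":0,"dz":-1,"wx":0,"wy":0,"wz":0,"gripper":0},{"dx":0,"dy":0,"dz":-0.5,"wx":0,"wy":0,"wz":0,"gripper":0},{"dx":0,"dy":0,"dz":0,"wx":0,"wy":0,"wz":0,"gripper":0},{"dx":0,"dy":0,"dz":0,"wx":0,"wy":0,"wz":0,"gripper":0},{"dx":0,"dy":0,"dz":0,"wx":0,"wy":0,"wz":0,"gripper":0}]'
python3 - <<'E'
from h import *
import pickle
im=grab('wrist','w10.png');pickle.dump(im,open('w10.pkl','wb'));s=im['state'];M=R.from_rotvec(s['tcp_rot']).as_matrix()
print(M.round(3),np.degrees(np.arctan2(M[1,0],M[0,0])),s['tool_pos'])
E
```

```text
time: 17.82
tool_pos: [0.4746, -0.0258, 0.0916]
tcp_rot: [2.467, 1.945, 0.0]
force: [0.1, 0.8, -3.5]
width: 0.0285
grip_force: 59.9
[[ 0.233  0.972  0.   ]
 [ 0.972 -0.233  0.   ]
 [ 0.     0.    -1.   ]] 76.52184735063943 [ 0.47455326 -0.02583913  0.0916009 ]
```

```bash
python3 -m jog '[{"dx":-0.12,"dy":0.15,"dz":-0.3,"wx":0,"wy":0,"wz":0,"gripper":0},{"dx":0,"dy":0,"dz":-0.4,"wx":0,"wy":0,"wz":0,"gripper":0},{"dx":0,"dy":0,"dz":-0.4,"wx":0,"wy":0,"wz":0,"gripper":0},{"dx":0,"dy":0,"dz":-0.3,"wx":0,"wy":0,"wz":0,"gripper":0},{"dx":0,"dy":0,"dz":0,"wx":0,"wy":0,"wz":0,"gripper":0},{"dx":0,"dy":0,"dz":0,"wx":0,"wy":0,"wz":0,"gripper":0}]';python3 -m jog '[{"dx":0,"dy":0,"dz":-0.1,"wx":0,"wy":0,"wz":0,"gripper":0},{"dx":0,"dy":0,"dz":-0.1,"wx":0,"wy":0,"wz":0,"gripper":0},{"dx":0,"dy":0,"dz":-0.1,"wx":0,"wy":0,"wz":0,"gripper":0},{"dx":0,"dy":0,"dz":0,"wx":0,"wy":0,"wz":0,"gripper":0},{"dx":0,"dy":0,"dz":0,"wx":0,"wy":0,"wz":0,"gripper":0}]'
```

```text
time: 18.37
tool_pos: [0.4722, -0.0245, 0.0765]
tcp_rot: [-2.466, -1.944, 0.003]
force: [-0.0, -0.7, -1.4]
width: 0.0283
grip_force: 59.9
time: 18.78
tool_pos: [0.4728, -0.0245, 0.0739]
tcp_rot: [-2.467, -1.945, 0.001]
force: [0.5, -0.4, -2.2]
width: 0.0281
grip_force: 60.0
```

```bash
python3 -m jog '[{"dx":0,"dy":0,"dz":-0.1,"wx":0,"wy":0,"wz":0,"gripper":0},{"dx":0,"dy":0,"dz":-0.1,"wx":0,"wy":0,"wz":0,"gripper":0},{"dx":0,"dy":0,"dz":0,"wx":0,"wy":0,"wz":0,"gripper":0},{"dx":0,"dy":0,"dz":0,"wx":0,"wy":0,"wz":0,"gripper":0}]';python3 -m jog '[{"dx":0,"dy":0,"dz":-0.1,"wx":0,"wy":0,"wz":0,"gripper":0},{"dx":0,"dy":0,"dz":-0.1,"wx":0,"wy":0,"wz":0,"gripper":0},{"dx":0,"dy":0,"dz":0,"wx":0,"wy":0,"wz":0,"gripper":0},{"dx":0,"dy":0,"dz":0,"wx":0,"wy":0,"wz":0,"gripper":0}]'; python3 -c "
from h import *
print(env.read_state()['ft_torque'].round(2))"
```

```text
time: 19.12
tool_pos: [0.474, -0.0246, 0.0725]
tcp_rot: [2.466, 1.944, 0.002]
force: [3.8, -0.5, -0.4]
width: 0.0283
grip_force: 60.3
time: 19.45
tool_pos: [0.4748, -0.0248, 0.0715]
tcp_rot: [2.464, 1.945, 0.003]
force: [2.8, -2.0, 8.6]
width: 0.0287
grip_force: 61.2
[-0.36 -0.44  0.37]
```

Contact made. The V faces push the tool +x with some yaw moment, so I'll ease the commanded pose that way and press a little more.

```bash
python3 -m jog '[{"dx":0.12,"dy":0,"dz":0,"wx":0,"wy":0,"wz":0.01,"gripper":0},{"dx":0,"dy":0,"dz":-0.1,"wx":0,"wy":0,"wz":0,"gripper":0},{"dx":0,"dy":0,"dz":-0.1,"wx":0,"wy":0,"wz":0,"gripper":0},{"dx":0,"dy":0,"dz":0,"wx":0,"wy":0,"wz":0,"gripper":0},{"dx":0,"dy":0,"dz":0,"wx":0,"wy":0,"wz":0,"gripper":0},{"dx":0,"dy":0,"dz":0,"wx":0,"wy":0,"wz":0,"gripper":0}]'; python3 -c "
from h import *
s=env.read_state();M=R.from_rotvec(s['tcp_rot']).as_matrix()
print(s['ft_torque'].round(2),M.round(4),np.degrees(np.arctan2(M[1,0],M[0,0])))"
```

```text
time: 19.95
tool_pos: [0.4749, -0.0248, 0.0713]
tcp_rot: [2.458, 1.956, 0.0]
force: [-5.9, -1.1, 28.5]
width: 0.0284
grip_force: 63.4
[-0.22  1.22 -0.05] [[ 2.248e-01  9.744e-01  2.000e-04]
 [ 9.744e-01 -2.248e-01 -2.000e-04]
 [-2.000e-04  3.000e-04 -1.000e+00]] 77.00728815386098
```

```bash
python3 -m jog '[{"dx":-0.08,"dy":0,"dz":0.06,"wx":0,"wy":0,"wz":0,"gripper":0},{"dx":0,"dy":0,"dz":0,"wx":0,"wy":0,"wz":0,"gripper":0},{"dx":0,"dy":0,"dz":0,"wx":0,"wy":0,"wz":0,"gripper":0},{"dx":0,"dy":0,"dz":0,"wx":0,"wy":0,"wz":0,"gripper":0},{"dx":0,"dy":0,"dz":0,"wx":0,"wy":0,"wz":0,"gripper":0},{"dx":0,"dy":0,"dz":0,"wx":0,"wy":0,"wz":0,"gripper":0}]'
python3 - <<'E'
from h import *
im=grab('wrist','w11.png');s=env.read_state();M=R.from_rotvec(s['tcp_rot']).as_matrix();g=cv2.cvtColor(im['color'],cv2.COLOR_RGB2GRAY).astype(int)
print(s['force'],s['ft_torque'].round(2),s['tool_pos'],g[60:132:2,282])
for v in (77,119): print(v,((onz(im,282,v,.092)-s['tool_pos'])@M[:,0]).round(4))
# end-plate: print column profile above collar, dark/bright edges along u=250 and 320
print(g[0:130:3,225]);print(g[0:130:3,345])
E
```

```text
time: 20.45
tool_pos: [0.4749, -0.0248, 0.0714]
tcp_rot: [2.457, 1.955, 0.002]
force: [-2.5, -1.2, 22.4]
width: 0.0283
grip_force: 62.2
[-2.4476344  -1.68329012 21.96424157] [-0.27  0.53 -0.05] [ 0.47492202 -0.0247915   0.07139623] [213 213 214 213 213 213 213 213 137  94  92  92  90  92  89  91  90  89
  89  89  89  88  88  88  88  88  88  88  85  77  53  62  60  60  60  88]
77 0.0837
119 0.07
[127 131 139 141 137 140 142 143 140 144 145 146 148 141 149 150 150 145
 144 155 155 154 152 144 156 157 157 144 144 152 153 146 144 143 154 152
 150 140 142 153 152 154 142 144]
[102 108 105 107 113 112 115 120 130 125 119 122 117 104  95 110 166 179
 147 138 116 129 145 159 169 168 162 158 158 162 172 179 170 175 178 172
 153 149 161 170 172 177 173 162]
```

Seated: z has stopped at the expected height, with about 22 N down, small side forces, a level tool and the collar at 84 mm. Handing in.

```bash
python3 -c "
from h import *
print(ticket.hand_in())"
```

```text
the job is handed in; nothing more can be done
None
```

The job is handed in; no verdict came back. Both carriers were pushed home first, then the barrel was laid in both V-grooves with its collar towards the end plate and is held there under about 22 N of downward press.

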